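Set the throttle valve two turns open

TASK

Set the throttle valve on the bench air rig: first shut the rig's quarter-turn isolating lever by swinging it fully round, square across the pipe. Then take the upright revolving handle on the valve's handwheel, wind the wheel clockwise until it comes up against its stop, and open it anticlockwise exactly two full turns from there. Finish still gripping the handwheel's handle, wheel at rest, so that the setting cannot creep when I charge the line; leave the spanner, the aluminium block and the bottle by the rig where they are.

Things in the scene. Friction and masses are not known exactly. Their poses are not given: they have to be found in the camera images.
- rig: grey base plate, 125 x 410 x 8 mm, fixed to the bench, with a horizontal pipe along it (axis 55 mm above the bench); origin under the plate's middle, 5 mm off its centre. y runs along the pipe from the throttle valve towards the isolating valve, x points away from the robot's side, z up. A pressure gauge (top 141 mm above the bench) stands on the pipe at y = +10 mm
- wheel_axis (a point): point on the vertical axis of the throttle valve's dark iron handwheel, at mid-thickness of its rim, 155 mm above the bench, at y = -85 mm on the rig; axes as the rig's. The wheel is 138 mm across, its rim 14 mm thick, hub 32 mm. The threaded stem on the axis tops out 18 mm above this point when shut and rises 3 mm for each turn opened
- handwheel (a joint): angle of the handwheel, rad: 0 = shut, against its stop (its handle is then on the +x side of wheel_axis), growing anticlockwise seen from above (opening), 6.283 a turn, at most 25.1. Starts about 0.3 to 1.15 turns open. Needs about 2 N at the handle and stays where it is left; at the stop the force rises steeply
- crank_handle: black upright handle on the handwheel's rim, 62 mm from the wheel's axis: round barrel, 22 mm thick, 60 mm tall, spinning freely on its own vertical pin, so a hand gripping it can go round without turning. Origin at its centre, half-way up, 199 mm above the bench (top 229 mm, underside 14 mm above the rim's mid-plane), a height that does not change as the wheel turns
- lever_axis (a point): point on the vertical axis of the isolating valve's lever, at the height of the lever's sleeve (108 mm above the bench), 170 mm from wheel_axis along the pipe, at y = +85 mm on the rig; axes as the rig's
- isolator (a joint): angle of the isolating lever, rad: 0 = open (along the pipe, pointing away from the handwheel, along +y of lever_axis), growing as its end swings clockwise seen from above, away from the robot's side, to 1.571 = fully shut at its stop (square across the pipe, along +x of lever_axis). Starts at 0 to 0.25. Needs about 3 N at its end and stays where it is left
- lever_grip (a point): point on the lever's black sleeve, 80 mm from lever_axis, at mid-height of the sleeve (108 mm above the bench); y points outward along the lever. The sleeve is 20 mm wide, 13 mm thick and runs from 40 to 106 mm from the axis; under it the pipe clamp's screws reach up to 80 mm above the bench
- spanner: bystander: open-ended steel spanner, 27 x 189 x 7 mm, lying on the bench at the robot's side of the rig; origin under its centre, y along its length
- block: bystander: drilled aluminium block, 45 x 70 x 25 mm, on the bench at the robot's side of the rig, in front of the handwheel; origin under its centre
- bottle: bystander: small blue bottle with a red cap, 41 mm across, 72 mm high, standing on the bench behind the handwheel; origin under its centre

How it is judged:
On the way, in this order (a step that is already met when the one before it is completed fails the run):
1. the isolating lever is fully shut, square across the pipe (value of joint isolator above 1.47 rad), for 0.2 s.
2. the handwheel is wound shut against its stop (value of joint handwheel below 0.09 rad and value of joint isolator above 1.45 rad), for 0.2 s.
At the end, for the whole second after the job is handed in: the handwheel rests two full turns from its stop, within 0.3 rad (17 degrees); the fingers grip its handle, which stands between the pads (grasp point within 16 mm of the handle's axis), with more than 4 N; the isolating lever is still shut, within 7 degrees of square across the pipe (value of joint handwheel between 12.266 and 12.866 rad and velocity of joint handwheel between -0.1 and 0.1 rad/s and contact force between the fingers and crank_handle above 4 N and horizontal distance between the grasp point and crank_handle below 0.016 m and value of joint isolator above 1.45 rad); the arm keeps its last pose, push and grip.
It fails at once if the spanner is shoved more than 20 mm (distance of spanner from where it was at the start of the episode above 0.02 m).
It fails at once if the aluminium block is shoved more than 20 mm (distance of block from where it was at the start of the episode above 0.02 m).
It fails at once if the bottle is shoved more than 20 mm (distance of bottle from where it was at the start of the episode above 0.02 m).
It also fails if it takes over 72 s, if anything falls off the work surface, if the arm or the gripper's body presses on something with over 40 N, if the wrist force passes 120 N, or if a joint passes its speed limit or range.

ROBOT

A 7-joint arm with a two-finger parallel gripper is mounted at the origin on a cart in front of the work surface, level with it; the furniture and walls round the work are solid. World frame = base frame: x ahead of the robot, y to its left, z up, the work surface at z = 0. Lengths are in m, angles in rad, forces in N, time in s.
With the tool pointing down it reaches from about 0.35 to 0.775 m from the base axis. Payload 3.1 kg.
Tool frame: the origin (TCP) lies midway between the tips of the shut fingers; the grasp point (between the pads) lies 19 mm behind it; z points along the fingers, y is the line along which they close (so a half turn about z gives the same grasp; the last joint's range is limited). The gripper opens to 85 mm and grips with 20 to 120 N. Pads are 22 mm wide; open, the fingers measure 114 mm over their backs; the gripper's body (76 mm by 85 mm) begins 54 mm behind the grasp point. The pads swing forward as they close: fully open they stand 13 mm farther back than shut.
Start: joints at [1.226, 0.311, 0.014, 1.512, -0.004, 1.319, -0.027], TCP at [0.164, -0.525, 0.231] pointing down, gripper open.
Joint ranges: [-2.7, 2.7], [-0.3, 1.91], [-1.27, 1.3], [0.12, 2.57], [-1.44, 4.58], [0.2, 2.03], [-3.05, 3.05]. Speed limits (rad/s): [2.79, 2.79, 3.14, 3.14, 3.14, 3.14, 3.14].

INTERFACE

Orientations are given as [roll, pitch, yaw] about the fixed x, y, z axes, in that order (R = Rz(yaw) Ry(pitch) Rx(roll)).
In Python, from rig import env, optics, nets gives the robot as it stands.
- The arm moves only by the shell command python3 -m inch 'ROWS'. ROWS is JSON, a list of rows, each a list of 7 numbers: the shift along the tool's x, y, z in cm, then the turn, a rotation vector about the tool's x, y, z in rad, then the opening, from 0 (shut) to 1 (fully open). In form: [[tx, ty, tz, wx, wy, wz, claw], ...]. A call has 1 to 12 rows; each row is the pose to reach, as a shift and turn from the pose commanded when the call began, along the tool's axes at that moment; what a row does not reach only later rows make up. A row lasts 1/10 s, in which the tool goes at most 50 mm and 8.59 degrees, less where a joint would pass 70% of its speed; a pose out of reach is approached as far as the arm can. A call with a gripper value outside its range is refused whole. The fingers move at their own pace and stop on an object; the grip force is fixed at half the most. Time passes only in rows, so rows that repeat a pose let the fingers close. It gives the time, the measured TCP pose, the force, the opening and the grip force at its end, in the units of the state.
- env.sense(): the state, without advancing time (a new reading comes with each control period).
- optics.snapshot(name): name is "scene" or "side" or "wrist"; returns the picture (480x640x3 uint8, red, green, blue); there is no depth.
- optics.calibration(name): a dict with "fx", "fy", "cx", "cy" (pixels), "rvec" (rotation vector, rad) and "tvec" (3), from world to camera coordinates, as OpenCV has them; the wrist camera has in their place "hand_eye" (4x4, takes a point from camera to tool coordinates, whose origin is the TCP and whose axes are the flange's). Camera axes: x right, y down, z forward; pixel columns grow to the right and rows downward; lengths in m; the calibration is good to about 2 mm. A picture is of the moment at which its call begins: read the wrist's pose just before it. calibration takes no time and is no camera call.
- env.hand_in(): hands the job in; it is judged then, once.
Trained networks look in the newest picture that a camera, given by its name, has taken for a name from the list of things; names that differ only in an ending like _2 or _b are one class to them, and where a whole thing is asked for, a point or a joint stands for the part that bears it (a point fixed in the world has none). Each returns a list of dicts, best first, with "p" (0 to 1); they miss things now and then, are a little off and sometimes report something else, mostly with a low value. They report only what shows in the picture. A call takes as long as a camera call.
- nets.find_in(thing, camera): "centre" ([x, y, z] in m, in world coordinates, good to about 4 mm: the middle of the surface that is visible of it).
- nets.silhouettes(thing, camera): "mask" (480x640 bool, what is visible of it).
The state is a dict: "time_s": time; "joint_positions": joint angles; "joint_vel": joint speeds; "joint_torque": joint torques, N m; "ee_pos": TCP position; "orientation": TCP orientation; "wrist_force": force on the tool from outside, world axes, zero at the start; "torque": the same for the moment, N m; "finger_gap": opening from 0.0 (shut) to 1.0 (fully open); "grip_force": force on a finger pad.
Only numpy, scipy, OpenCV 4.12 (cv2) and the standard library are available. Lean on these libraries where they do the work, as an engineer would, in place of code of your own. Each camera call takes 0.05 s, during which the arm holds its last target. There are 200 camera calls.

## Working session

There is one attempt and no reset: what is moved stays moved. The work goes in short steps, Python scripts to look and compute and a shell command to move; the robot and the scene stay as the last step left them, time stands still between calls to the robot, and variables do not carry over. Pictures are saved under pics/ and viewed, at most 10 in all, crops included, and the job is handed in when it is done.

```bash
ls; mkdir -p pics
python3 - <<'E'
from rig import env,optics,nets
import cv2,numpy as np
s=env.sense();print(s)
for c in ['scene','side']:
    im=optics.snapshot(c);cv2.imwrite(f'pics/{c}0.png',im[:,:,::-1])
    print(c)
    for t in ['rig','crank_handle','lever_grip','handwheel','isolator','spanner','block','bottle']:
        r=nets.find_in(t,c);print(t,[(np.round(d['centre'],3).tolist(),round(d['p'],2)) for d in r[:2]])
print(env.sense()['time_s'])
E
```

```text
pics
{'time_s': 0.0, 'joint_positions': array([ 1.22627476,  0.3117173 ,  0.01399799,  1.51310058, -0.00440797,
        1.31918614, -0.02721054]), 'joint_vel': array([-0.00038569,  0.00071486,  0.00028328,  0.00070528,  0.00113215,
        0.00069318,  0.00133862]), 'joint_torque': array([-5.03442479e-04, -3.79916739e+01,  1.45506039e-01, -2.30596304e+01,
        1.22402041e-02,  1.37942639e-02, -2.02893569e-07]), 'ee_pos': array([ 0.16380614, -0.5242597 ,  0.2302081 ]), 'orientation': array([-3.13921387e+00,  9.11709768e-05,  3.02880024e-01]), 'wrist_force': array([ 0.13389665,  0.44906121, -0.17034556]), 'torque': array([-0.00267779,  0.00232055,  0.01252478]), 'grip_force': 0.0, 'finger_gap': 1.005207231170434}
scene
rig [([0.544, 0.033, 0.046], 0.63)]
crank_handle [([0.612, -0.022, 0.204], 0.53), ([0.459, -0.145, 0.026], 0.25)]
lever_grip [([0.542, 0.16, 0.109], 0.63)]
handwheel [([0.569, -0.05, 0.161], 0.74)]
isolator [([0.546, 0.166, 0.112], 0.89), ([0.668, -0.063, 0.047], 0.45)]
spanner [([0.444, 0.07, 0.008], 0.62)]
block [([0.462, -0.146, 0.026], 0.94), ([0.546, 0.166, 0.112], 0.64)]
bottle [([0.568, -0.046, 0.163], 0.53), ([0.458, -0.146, 0.027], 0.48)]
side
rig [([0.561, -0.079, 0.025], 0.89), ([0.682, -0.085, 0.04], 0.48)]
crank_handle [([0.622, -0.041, 0.205], 0.52)]
lever_grip []
handwheel [([0.578, -0.062, 0.164], 0.86)]
isolator [([0.546, 0.163, 0.114], 0.4)]
spanner [([0.443, 0.036, 0.009], 0.69)]
block [([0.466, -0.169, 0.023], 0.58)]
bottle [([0.682, -0.084, 0.039], 0.77)]
0.9
```

View pics/scene0.png

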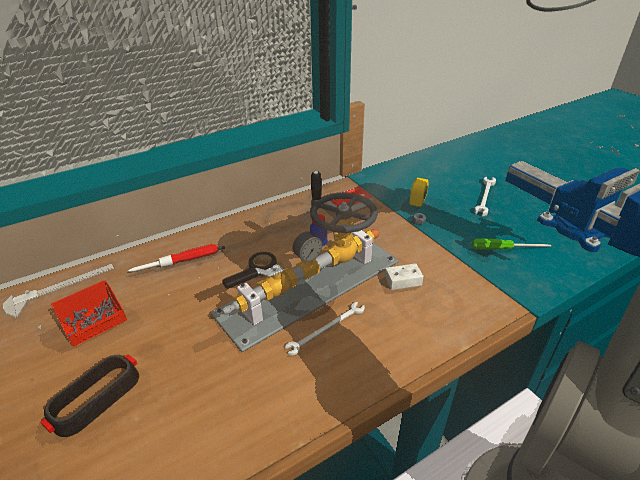

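View pics/side0.png

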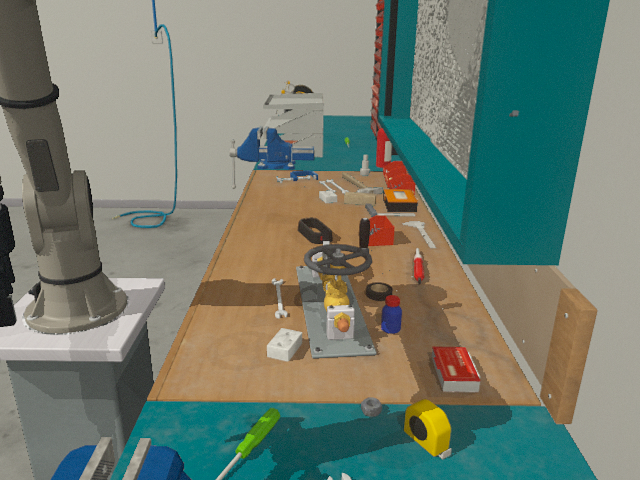

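The scene view shows the wheel at about (343,212), its handle at (316,185), the plate corners at (243,349), (210,315) and (397,260), and the lever sleeve at about (225,283)-(255,270). Next I back-project these points.

```bash
cat > h.py <<'E'
from rig import env,optics,nets
import cv2,numpy as np
from scipy.spatial.transform import Rotation as Ro
def cam(c,s=None):
    k=optics.calibration(c);K=np.array([[k['fx'],0,k['cx']],[0,k['fy'],k['cy']],[0,0,1.]])
    if 'hand_eye' in k:
        s=s or env.sense();H=np.array(k['hand_eye']);R=Ro.from_euler('xyz',s['orientation']).as_matrix()
        return K,(R@H[:3,:3]).T,R@H[:3,3]+s['ee_pos']
    R=cv2.Rodrigues(np.array(k['rvec'],float))[0];return K,R,-R.T@np.array(k['tvec'],float)
def plane(c,px,z,s=None):
    K,R,o=cam(c,s);px=np.atleast_2d(np.array(px,float))
    d=(R.T@np.linalg.inv(K)@np.c_[px,np.ones(len(px))].T).T
    return (o+d*((z-o[2])/d[:,2:]))[:,:2]
def proj(c,P,s=None):
    K,R,o=cam(c,s);q=(K@R@(np.atleast_2d(P)-o).T).T;return q[:,:2]/q[:,2:]
E
python3 - <<'E'
from h import *
for c,px in [('scene',[(243,349),(210,315),(397,260)]),('side',[(314,356),(376,352)])]:
    print(c,plane(c,px,.008).round(3).tolist())
for c in ['scene','side']:
    optics.snapshot(c)
    m=nets.silhouettes('handwheel',c)[0];mk=m['mask'].astype(np.uint8)
    ct=max(cv2.findContours(mk,0,2)[0],key=len)[:,0]
    P=plane(c,ct,.155);print(c,m['p'],mk.sum(),P.min(0),P.max(0),[np.round(v,3) for v in cv2.minEnclosingCircle(P.astype(np.float32))])
    for t in ['isolator','lever_grip','crank_handle']:
        r=nets.silhouettes(t,c)
        if r:
            mk=r[0]['mask'];ys,xs=np.nonzero(mk);z=.108 if t!='crank_handle' else .199
            P=plane(c,np.c_[xs,ys],z);print(t,r[0]['p'],mk.sum(),xs.min(),xs.max(),ys.min(),ys.max(),P.mean(0).round(3),cv2.minAreaRect(P.astype(np.float32)))
E
```

```text
scene [[0.473, 0.218], [0.586, 0.239], [0.52, -0.18]]
side [[0.525, -0.191], [0.643, -0.175]]
scene 0.94 1736 [ 0.49954187 -0.13528595] [0.73977106 0.00631502] [array([ 0.621, -0.064]), np.float64(0.124)]
isolator 0.66 589 223 283 265 288 [0.544 0.16 ] ((0.5455899238586426, 0.15462222695350647), (0.11250666528940201, 0.03900580480694771), 82.35722351074219)
lever_grip 0.86 535 223 282 265 287 [0.544 0.16 ] ((0.5447574257850647, 0.15545710921287537), (0.11105865985155106, 0.036889299750328064), 82.14299774169922)
crank_handle 0.56 285 311 321 171 199 [ 0.625 -0.033] ((0.6256734132766724, -0.0343291237950325), (0.020715611055493355, 0.11140400916337967), 59.44156265258789)
side 0.59 1550 [ 0.50248385 -0.14510045] [0.65090154 0.17563755] [array([0.597, 0.017]), np.float64(0.166)]
isolator 0.64 112 321 329 230 243 [0.548 0.171] ((0.547725260257721, 0.17139244079589844), (0.0870213434100151, 0.019765067845582962), 89.86222076416016)
lever_grip 0.51 108 321 329 230 243 [0.548 0.171] ((0.547725260257721, 0.17139244079589844), (0.0870213508605957, 0.019765038043260574), 89.86219787597656)
crank_handle 0.66 309 358 369 218 247 [ 0.622 -0.033] ((0.6216105818748474, -0.03149760514497757), (0.1661548763513565, 0.022872626781463623), 85.16966247558594)
```

```bash
python3 -m inch '[[52.4,-58.4,0,0,0,0.9,0],[52.4,-58.4,0,0,0,0.9,0],[52.4,-58.4,0,0,0,0.9,0],[52.4,-58.4,0,0,0,0.9,0],[52.4,-58.4,0,0,0,0.9,0],[52.4,-58.4,0,0,0,0.9,0],[52.4,-58.4,0,0,0,0.9,0],[52.4,-58.4,0,0,0,0.9,0],[52.4,-58.4,0,0,0,0.9,0],[52.4,-58.4,0,0,0,0.9,0],[52.4,-58.4,0,0,0,0.9,0],[52.4,-58.4,0,0,0,0.9,0]]'
```

```text
time_s: 2.6
ee_pos: [0.4032, -0.0022, 0.2319]
orientation: [-3.141, -0.002, -0.598]
wrist_force: [1.8, -1.0, -0.3]
finger_gap: -0.0
grip_force: 0.0
```

```bash
python3 -m inch '[[-3.7,-20.7,0,0,0,0,0],[-3.7,-20.7,0,0,0,0,0],[-3.7,-20.7,0,0,0,0,0],[-3.7,-20.7,0,0,0,0,0],[-3.7,-20.7,0,0,0,0,0],[-3.7,-20.7,0,0,0,0,0]]'
python3 - <<'E'
from h import *
s=env.sense();im=optics.snapshot('wrist');cv2.imwrite('pics/w1.png',im[:,:,::-1])
print(s['ee_pos'],s['orientation'])
for t in ['lever_grip','isolator']:
    for r in nets.silhouettes(t,'wrist')[:1]:
        ys,xs=np.nonzero(r['mask']);P=plane('wrist',np.c_[xs,ys],.112,s);print(t,r['p'],xs.min(),xs.max(),ys.min(),ys.max(),cv2.minAreaRect(P.astype(np.float32)))
print(proj('wrist',[[.548,.104,.108],[.539,.184,.108]],s).round(0))
E
```

```text
time_s: 3.2
ee_pos: [0.4881, 0.1905, 0.231]
orientation: [-3.141, 0.002, -0.593]
wrist_force: [0.5, -0.4, 0.1]
finger_gap: 0.002
grip_force: 0.0
[0.48814226 0.19049522 0.23104563] [-3.14088253e+00  1.83422902e-03 -5.92568118e-01]
lever_grip 0.68 225 398 45 186 ((0.5479595065116882, 0.1541651487350464), (0.02040650136768818, 0.11468195170164108), 1.023903727531433)
isolator 0.95 225 398 45 186 ((0.5479875802993774, 0.15425780415534973), (0.02074207365512848, 0.11503855884075165), 0.654502809047699)
[[381.  69.]
 [277. 161.]]
```

View pics/w1.png

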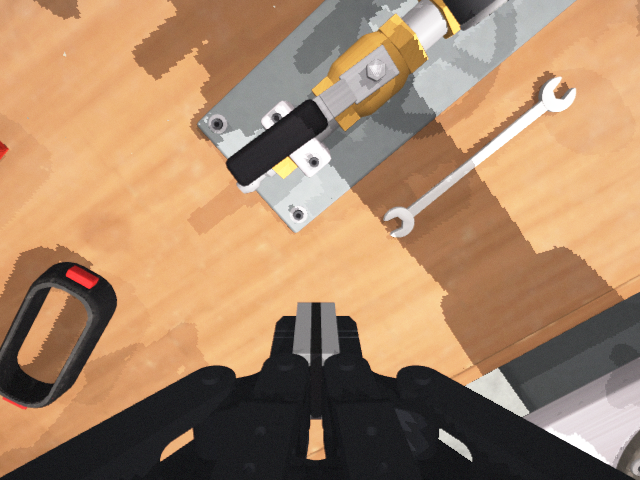

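Wrist view: the lever's nut is at (376,69) and the sleeve end at (237,170), so the lever angle is about 0.1 rad and the axis is near (0.548,0.104), matching the estimate. Now I descend and work out the push arc.

```bash
python3 -m inch '[[0,0,13.5,0,0,0,0],[0,0,13.5,0,0,0,0],[0,0,13.5,0,0,0,0],[0,0,13.5,0,0,0,0]]'
cat >> h.py <<'E'
def totool(P,s=None):
    s=s or env.sense();R=Ro.from_euler('xyz',s['orientation']).as_matrix()
    return ((np.atleast_2d(P)-s['ee_pos'])@R*100).round(1)
E
python3 - <<'E'
from h import *
A=np.array([.548,.104])
P=[]
for f in np.radians(np.r_[96,np.arange(90,6,-7)]):
    P.append([*(A+.085*np.array([np.cos(f),np.sin(f)])+.027*np.array([-np.sin(f),np.cos(f)])),.096])
print(np.array(P).round(3).tolist());print(totool(P).tolist())
E
```

```text
time_s: 3.75
ee_pos: [0.4844, 0.1828, 0.0918]
orientation: [3.131, 0.005, -0.601]
wrist_force: [0.8, -0.3, -0.2]
finger_gap: -0.0
grip_force: 0.0
[[0.512, 0.186, 0.096], [0.521, 0.189, 0.096], [0.532, 0.192, 0.096], [0.542, 0.193, 0.096], [0.553, 0.193, 0.096], [0.564, 0.192, 0.096], [0.575, 0.189, 0.096], [0.585, 0.185, 0.096], [0.594, 0.18, 0.096], [0.603, 0.174, 0.096], [0.611, 0.167, 0.096], [0.619, 0.158, 0.096], [0.625, 0.149, 0.096]]
[[2.1, -1.8, -0.4], [2.7, -2.6, -0.5], [3.4, -3.4, -0.5], [4.2, -4.1, -0.5], [5.1, -4.7, -0.5], [6.1, -5.2, -0.5], [7.1, -5.6, -0.5], [8.1, -5.9, -0.5], [9.2, -6.0, -0.5], [10.3, -6.0, -0.5], [11.4, -5.8, -0.5], [12.5, -5.6, -0.5], [13.5, -5.2, -0.5]]
```

```bash
python3 -m inch '[[2.1,-1.0,0,0,0,0,0],[2.7,-1.8,0,0,0,0,0],[3.4,-2.6,0,0,0,0,0],[4.2,-3.3,0,0,0,0,0],[5.1,-3.9,0,0,0,0,0],[6.1,-4.4,0,0,0,0,0],[7.1,-4.8,0,0,0,0,0],[8.1,-5.1,0,0,0,0,0],[9.2,-5.2,0,0,0,0,0],[9.2,-5.2,0,0,0,0,0],[9.2,-5.2,0,0,0,0,0]]'
python3 - <<'E'
from h import *
s=env.sense();print(s['ee_pos'],s['wrist_force'],s['orientation'])
E
```

```text
time_s: 4.85
ee_pos: [0.5954, 0.1788, 0.0967]
orientation: [-3.14, -0.002, -0.598]
wrist_force: [0.1, -0.9, -0.1]
finger_gap: 0.001
grip_force: 0.0
[0.59537152 0.17881661 0.0967435 ] [ 0.09781795 -0.9245     -0.08797993] [-3.13975174e+00 -2.15477111e-03 -5.98218820e-01]
```

```bash
python3 -m inch '[[0.9,0,0,0,0,0,0],[2.0,0.1,0,0,0,0,0],[3.2,0.4,0,0,0,0,0],[4.2,0.8,0,0,0,0,0],[5.0,1.2,0,0,0,0,0],[5.2,1.6,0,0,0,0,0],[5.4,1.9,0,0,0,0,0],[5.4,1.9,0,0,0,0,0],[5.4,1.9,0,0,0,0,0]]'
python3 - <<'E'
from h import *
optics.snapshot('scene')
for r in nets.silhouettes('isolator','scene')[:1]:
    ys,xs=np.nonzero(r['mask']);P=plane('scene',np.c_[xs,ys],.112);print(r['p'],cv2.minAreaRect(P.astype(np.float32)))
s=env.sense();print(s['ee_pos'],s['wrist_force'])
E
```

```text
time_s: 5.75
ee_pos: [0.6292, 0.1394, 0.0968]
orientation: [-3.13, 0.002, -0.594]
wrist_force: [1.8, 9.7, -4.9]
finger_gap: -0.0
grip_force: 4.7
0.68 ((0.580808162689209, 0.11375915259122849), (0.023988625034689903, 0.13096682727336884), 89.54573822021484)
[0.62918948 0.13934689 0.09679272] [ 2.49247526  9.68690876 -4.72056227]
```

```bash
python3 -m inch '[[-1.1,-2.0,0,0,0,0,0],[-1.1,-2.0,0,0,0,0,0],[-1.1,-2.0,-5,0,0,0,0],[-1.1,-2.0,-10,0,0,0,0],[-1.1,-2.0,-15,0,0,0,0.7],[-1.1,-2.0,-20,0,0,0,0.7],[3.2,14.6,-22,0,0,0,0.7],[3.2,14.6,-22,0,0,0,0.7],[3.2,14.6,-22,0,0,0,0.7],[3.2,14.6,-22,0,0,0,0.7],[3.2,14.6,-22,0,0,0,0.7],[3.2,14.6,-22,0,0,0,0.7]]'
python3 - <<'E'
from h import *
s=env.sense();im=optics.snapshot('wrist');cv2.imwrite('pics/w2.png',im[:,:,::-1])
print(s['ee_pos'],s['orientation'])
for t,z in [('isolator',.112),('crank_handle',.229)]:
    for r in nets.silhouettes(t,'wrist')[:1]:
        ys,xs=np.nonzero(r['mask']);P=plane('wrist',np.c_[xs,ys],z,s);print(t,r['p'],xs.min(),xs.max(),ys.min(),ys.max(),cv2.minAreaRect(P.astype(np.float32)))
    print([(d['centre'],d['p']) for d in nets.find_in(t,'wrist')[:1]])
E
```

```text
time_s: 7.05
ee_pos: [0.5722, -0.0077, 0.3168]
orientation: [3.141, -0.002, -0.601]
wrist_force: [-0.0, 0.4, 0.5]
finger_gap: 0.703
grip_force: 0.0
[ 0.57224353 -0.00774071  0.31681224] [ 3.14124099e+00 -1.79385319e-03 -6.00633362e-01]
isolator 0.67 128 243 204 304 ((0.5982028245925903, 0.10773548483848572), (0.11543828994035721, 0.026204049587249756), 11.146668434143066)
[([0.6028, 0.1142, 0.1153], 0.82)]
crank_handle 0.8 280 319 129 169 ((0.6229981780052185, -0.033105142414569855), (0.020342078059911728, 0.020116349682211876), 79.33212280273438)
[([0.621, -0.0329, 0.2248], 0.88)]
```

View pics/w2.png

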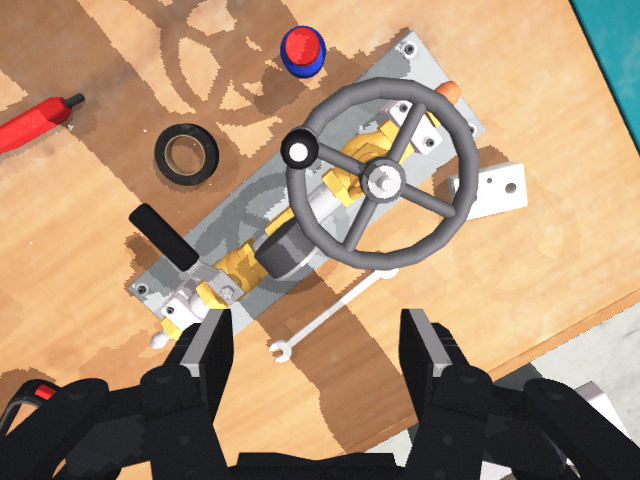

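The lever now stands square across the pipe, running from (230,293) to (140,210). The handle top is at (299,149) and the wheel rim spans x 287-478, y 77-268.

Run:
```python
from h import *
s=env.sense()
print('rim ctr',plane('wrist',[(382.5,172.5)],.155,s),'stem',plane('wrist',[(384,181)],.176,s),'lever nut',plane('wrist',[(227,293)],.116,s))
print('plate edge',np.diff(plane('wrist',[(130,285),(412,28)],.008,s),axis=0))
print('to above handle',totool([[.623,-.033,.26],[.623,-.033,.185]]))
```

```text
rim ctr [[ 0.57312057 -0.06252704]] stem [[ 0.57201974 -0.05938098]] lever nut [[0.55190388 0.10153748]]
plate edge [[ 0.04934584 -0.39818509]]
to above handle [[ 5.8 -0.4  5.6]
 [ 5.8 -0.4 13.1]]
```

```bash
python3 -m inch '[[5.8,-0.4,0,0,0,0,0.7],[5.8,-0.4,0,0,0,0,0.7],[5.8,-0.4,5,0,0,0,0.7],[5.8,-0.4,10,0,0,0,0.7],[5.8,-0.4,13.1,0,0,0,0.7],[5.8,-0.4,13.1,0,0,0,0.7],[5.8,-0.4,13.1,0,0,0,0],[5.8,-0.4,13.1,0,0,0,0],[5.8,-0.4,13.1,0,0,0,0],[5.8,-0.4,13.1,0,0,0,0],[5.8,-0.4,13.1,0,0,0,0],[5.8,-0.4,13.1,0,0,0,0]]'
python3 - <<'E'
from h import *
s=env.sense();print(s['ee_pos'],s['wrist_force'],s['orientation'],s['grip_force'],s['finger_gap'])
C=np.array([.570,-.064]);a0=np.arctan2(s['ee_pos'][1]-C[1],s['ee_pos'][0]-C[0]);print(a0,np.hypot(*(s['ee_pos'][:2]-C)))
a=a0-np.radians(np.arange(15,391,15));P=np.c_[C[0]+.062*np.cos(a),C[1]+.062*np.sin(a),np.full(len(a),s['ee_pos'][2])]
t=totool(P,s);t=t-0;print(t[:,:2].tolist())
E
```

```text
time_s: 8.5
ee_pos: [0.6251, -0.0332, 0.1888]
orientation: [-3.136, -0.006, -0.596]
wrist_force: [3.6, 1.8, 6.0]
finger_gap: 0.235
grip_force: 58.5
[ 0.62511751 -0.03324265  0.18883576] [3.56920211 1.82753819 5.95807117] [-3.13558308 -0.00595511 -0.5962665 ] 58.47254455089569 0.2348258259134521
0.5089890779861411 0.06311857132641598
[[1.3, 1.0], [2.3, 2.2], [3.1, 3.7], [3.4, 5.3], [3.2, 6.9], [2.7, 8.4], [1.8, 9.8], [0.6, 10.8], [-0.9, 11.5], [-2.5, 11.8], [-4.1, 11.7], [-5.6, 11.2], [-7.0, 10.3], [-8.0, 9.0], [-8.7, 7.6], [-9.0, 6.0], [-8.9, 4.4], [-8.4, 2.9], [-7.5, 1.5], [-6.2, 0.5], [-4.8, -0.2], [-3.2, -0.5], [-1.6, -0.4], [-0.1, 0.1], [1.3, 1.0], [2.3, 2.2]]
```

```bash
python3 -m inch '[[1.3,1.0,0,0,0,0,0],[2.3,2.2,0,0,0,0,0],[3.1,3.7,0,0,0,0,0],[3.4,5.3,0,0,0,0,0],[3.2,6.9,0,0,0,0,0],[2.7,8.4,0,0,0,0,0],[2.7,8.4,0,0,0,0,0],[2.7,8.4,0,0,0,0,0]]'
python3 - <<'E'
from h import *
optics.snapshot('scene')
s=env.sense();print(s['ee_pos'],s['wrist_force'],s['torque'],s['orientation'],s['grip_force'],s['finger_gap'])
E
```

```text
time_s: 9.3
ee_pos: [0.5975, -0.1201, 0.1888]
orientation: [-3.142, -0.003, -0.598]
wrist_force: [-2.7, 0.1, 10.3]
finger_gap: 0.239
grip_force: 59.3
[ 0.59764709 -0.12011937  0.18876874] [-2.43370218  0.62761155  9.78554332] [ 0.13598875  0.49841006 -0.00268979] [ 3.14156439 -0.00315216 -0.59803446] 59.33177590370178 0.2352499584196476
```

```bash
python3 -m inch '[[-0.9,1.4,0,0,0,0,0],[-2.1,2.4,0,0,0,0,0],[-3.6,3.1,0,0,0,0,0],[-5.2,3.4,0,0,0,0,0],[-6.8,3.3,0,0,0,0,0],[-8.3,2.8,0,0,0,0,0],[-9.7,1.9,0,0,0,0,0],[-10.7,0.6,0,0,0,0,0],[-11.4,-0.8,0,0,0,0,0],[-11.7,-2.4,0,0,0,0,0],[-11.6,-4.0,0,0,0,0,0],[-11.1,-5.5,0,0,0,0,0]]'
python3 - <<'E'
from h import *
s=env.sense();print(s['ee_pos'],s['wrist_force'],s['grip_force'],s['finger_gap'])
C=np.array([.570,-.064]);d=s['ee_pos'][:2]-C;print(np.arctan2(d[1],d[0]),np.hypot(*d))
E
```

```text
time_s: 10.55
ee_pos: [0.5375, -0.012, 0.1887]
orientation: [3.141, -0.004, -0.598]
wrist_force: [-1.9, -2.4, 10.4]
finger_gap: 0.234
grip_force: 60.0
[ 0.5374619  -0.01195398  0.18870619] [-1.94942586 -2.41018404 10.37849394] 59.96260464191437 0.233964846155738
2.129524611672102 0.06138009645879124
```

```bash
python3 -m inch '[[0.9,-1.4,0,0,0,0,0],[2.2,-2.4,0,0,0,0,0],[3.6,-3.1,0,0,0,0,0],[5.2,-3.4,0,0,0,0,0],[6.8,-3.3,0,0,0,0,0],[8.3,-2.8,0,0,0,0,0],[9.7,-1.9,0,0,0,0,0],[10.2,-1.3,0,0,0,0,0],[10.7,-0.7,0,0,0,0,0],[10.7,-0.7,0,0,0,0,0],[10.7,-0.7,0,0,0,0,0]]'
python3 - <<'E'
from h import *
im=optics.snapshot('wrist');cv2.imwrite('pics/w3.png',im[:,:,::-1])
s=env.sense();print(s['ee_pos'],s['wrist_force'],s['grip_force'],s['finger_gap'])
C=np.array([.570,-.064]);d=s['ee_pos'][:2]-C;print(np.arctan2(d[1],d[0]),np.hypot(*d))
E
```

```text
time_s: 11.65
ee_pos: [0.6329, -0.0569, 0.1889]
orientation: [-3.126, -0.002, -0.59]
wrist_force: [6.5, 11.0, 3.6]
finger_gap: 0.239
grip_force: 59.9
[ 0.63285901 -0.0568992   0.18889778] [ 6.25387754 11.88448847  4.60051134] 59.887239933013916 0.23294953131384089
0.11248710474077665 0.06325880901104688
```

```bash
python3 -m inch '[[0.3,0.5,0,0,0,0,0],[0.3,0.5,0,0,0,0,0],[0.3,0.5,0,0,0,0,0],[0.3,0.5,0,0,0,0,0]]'
python3 - <<'E'
from h import *
s=env.sense();print(s['ee_pos'],s['wrist_force'],s['grip_force'],s['finger_gap'])
C=np.array([.570,-.064]);d=s['ee_pos'][:2]-C;print(np.arctan2(d[1],d[0]),np.hypot(*d))
# anticlockwise rows from commanded pose; zero angle .11
a=.11+np.radians(np.arange(0,361,15));P=np.c_[C[0]+.062*np.cos(a),C[1]+.062*np.sin(a),np.full(len(a),s['ee_pos'][2])]
t=totool(P,{**s,'ee_pos':np.array([.632,-.078,s['ee_pos'][2]]) ,'orientation':[np.pi,0,-.598]});print((t-t[0])[:,:2].round(1).tolist())
E
```

```text
time_s: 12.1
ee_pos: [0.6329, -0.0568, 0.1889]
orientation: [-3.119, 0.001, -0.585]
wrist_force: [7.5, 17.6, 2.5]
finger_gap: 0.236
grip_force: 60.1
[ 0.63285946 -0.05684117  0.18892761] [ 7.48896191 17.62566889  2.53995898] 60.09978532791138 0.23612147541538522
0.11339764066276375 0.06326579660356571
[[0.0, 0.0], [-1.2, -1.1], [-2.6, -1.8], [-4.2, -2.1], [-5.8, -2.1], [-7.4, -1.6], [-8.7, -0.7], [-9.8, 0.5], [-10.6, 2.0], [-10.9, 3.6], [-10.8, 5.2], [-10.3, 6.7], [-9.4, 8.1], [-8.2, 9.1], [-6.8, 9.9], [-5.2, 10.2], [-3.6, 10.1], [-2.0, 9.6], [-0.7, 8.7], [0.4, 7.5], [1.1, 6.1], [1.5, 4.5], [1.4, 2.9], [0.9, 1.4], [0.0, 0.0]]
```

```bash
python3 -m inch '[[-2.0,-2.2,0,0,0,0,0],[-3.4,-2.9,0,0,0,0,0],[-5.0,-3.2,0,0,0,0,0],[-6.6,-3.2,0,0,0,0,0],[-8.2,-2.7,0,0,0,0,0],[-9.5,-1.8,0,0,0,0,0],[-10.6,-0.6,0,0,0,0,0],[-11.4,0.9,0,0,0,0,0],[-11.7,2.5,0,0,0,0,0],[-11.6,4.1,0,0,0,0,0],[-11.1,5.6,0,0,0,0,0],[-10.2,7.0,0,0,0,0,0]]'
python3 - <<'E'
from h import *
optics.snapshot('scene');s=env.sense();print(s['ee_pos'],s['wrist_force'],s['grip_force'],s['finger_gap'])
C=np.array([.570,-.064]);d=s['ee_pos'][:2]-C;print(np.arctan2(d[1],d[0]),np.hypot(*d))
E
```

```text
time_s: 13.3
ee_pos: [0.5097, -0.0717, 0.1888]
orientation: [-3.134, -0.011, -0.596]
wrist_force: [10.4, 3.5, 1.3]
finger_gap: 0.234
grip_force: 59.6
[ 0.51045599 -0.07590421  0.18878792] [7.49578866 0.35405555 4.79123456] 59.698410630226135 0.23311784454695159
-2.944271259369499 0.06072231014809233
```

```bash
python3 -m inch '[[1.3,1.0,0,0,0,0,0],[2.7,1.8,0,0,0,0,0],[4.3,2.1,0,0,0,0,0],[5.9,2.0,0,0,0,0,0],[7.5,1.5,0,0,0,0,0],[8.8,0.6,0,0,0,0,0],[9.9,-0.6,0,0,0,0,0],[10.6,-2.0,0,0,0,0,0],[11.0,-3.6,0,0,0,0,0],[10.9,-5.2,0,0,0,0,0],[10.4,-6.7,0,0,0,0,0],[9.5,-8.1,0,0,0,0,0]]'
python3 - <<'E'
from h import *
optics.snapshot('scene');s=env.sense();print(s['ee_pos'],s['wrist_force'],s['grip_force'],s['finger_gap'])
C=np.array([.570,-.064]);d=s['ee_pos'][:2]-C;print(np.arctan2(d[1],d[0]),np.hypot(*d))
E
```

```text
time_s: 14.55
ee_pos: [0.6333, -0.0623, 0.1889]
orientation: [-3.14, -0.012, -0.601]
wrist_force: [4.9, -3.3, 6.7]
finger_gap: 0.235
grip_force: 60.0
[ 0.63277992 -0.0563077   0.1888875 ] [5.49646355 2.26691859 4.45679559] 59.79811906814575 0.23933463847905015
0.12192030146174869 0.06324942213350093
```

One turn is done: the handle angle is 0.122, against 0.113 at the stop. Now the second turn.

```bash
python3 -m inch '[[-1.2,-1.1,0,0,0,0,0],[-2.6,-1.8,0,0,0,0,0],[-4.2,-2.1,0,0,0,0,0],[-5.8,-2.1,0,0,0,0,0],[-7.4,-1.6,0,0,0,0,0],[-8.7,-0.7,0,0,0,0,0],[-9.8,0.5,0,0,0,0,0],[-10.6,2.0,0,0,0,0,0],[-10.9,3.6,0,0,0,0,0],[-10.8,5.2,0,0,0,0,0],[-10.3,6.7,0,0,0,0,0],[-9.4,8.1,0,0,0,0,0]]' && python3 -m inch '[[1.2,1.0,0,0,0,0,0],[2.6,1.8,0,0,0,0,0],[4.2,2.1,0,0,0,0,0],[5.8,2.0,0,0,0,0,0],[7.4,1.5,0,0,0,0,0],[8.7,0.6,0,0,0,0,0],[9.8,-0.6,0,0,0,0,0],[10.5,-2.0,0,0,0,0,0],[10.9,-3.6,0,0,0,0,0],[10.8,-5.2,0,0,0,0,0],[10.3,-6.7,0,0,0,0,0],[9.4,-8.1,0,0,0,0,0]]' && python3 -m inch '[[0,0,0,0,0,0,0],[0,0,0,0,0,0,0],[0,0,0,0,0,0,0]]'
python3 - <<'E'
from h import *
im=optics.snapshot('scene');cv2.imwrite('pics/s9.png',im[:,:,::-1]);s=env.sense();print(s['ee_pos'],s['wrist_force'],s['grip_force'],s['finger_gap'],s['joint_vel'].round(3))
C=np.array([.570,-.064]);d=s['ee_pos'][:2]-C;print(np.arctan2(d[1],d[0]),np.hypot(*d))
for t,z in [('isolator',.112),('crank_handle',.199)]:
    for r in nets.silhouettes(t,'scene')[:1]:
        ys,xs=np.nonzero(r['mask']);P=plane('scene',np.c_[xs,ys],z);print(t,r['p'],cv2.minAreaRect(P.astype(np.float32)))
for b in ['spanner','block']: print(b,[(d['centre'],d['p']) for d in nets.find_in(b,'scene')[:1]])
E
```

```text
time_s: 15.8
ee_pos: [0.5098, -0.0721, 0.1888]
orientation: [-3.135, -0.009, -0.596]
wrist_force: [9.7, 3.7, 2.7]
finger_gap: 0.24
grip_force: 59.9
time_s: 17.0
ee_pos: [0.6333, -0.0622, 0.1889]
orientation: [-3.14, -0.012, -0.601]
wrist_force: [4.6, -3.6, 6.6]
finger_gap: 0.236
grip_force: 60.0
time_s: 17.3
ee_pos: [0.6329, -0.0569, 0.1889]
orientation: [-3.134, -0.008, -0.596]
wrist_force: [5.9, 2.7, 5.1]
finger_gap: 0.238
grip_force: 59.9
[ 0.63287773 -0.05692774  0.18886974] [6.10137943 2.61753448 5.62848036] 59.88373875617981 0.23880010331798004 [ 0.     0.001  0.002 -0.001  0.001 -0.001 -0.001]
0.11200566085934244 0.06327421087582283
isolator 0.78 ((0.5852996706962585, 0.1138506829738617), (0.137344092130661, 0.02580232173204422), 2.183713912963867)
crank_handle 0.51 ((0.6343790888786316, -0.058207228779792786), (0.017108798027038574, 0.11490551382303238), 57.74099349975586)
spanner [([0.4459, 0.0703, 0.0032], 0.9)]
block [([0.4611, -0.1478, 0.0279], 0.75)]
```

View pics/s9.png

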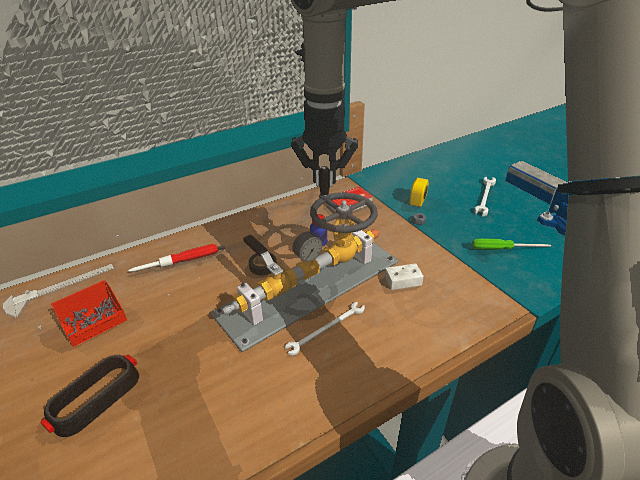

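The picture shows the handle still gripped at about (324,185), the lever shut at (247,238)-(275,265), and the spanner, block and bottle unmoved. The wheel angle is back at its stop value after two turns, and everything is at rest.

```bash
python3 -c "
from rig import env
print(env.hand_in())"
```

```text
the job is handed in; nothing more can be done
None
```

I shut the isolating lever, wound the handwheel clockwise to its stop, opened it two full turns, and handed the job in with the handle still gripped and the wheel at rest; the hand-in gave no verdict.

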